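# Drive the worn bush out of a shaker's bearing housing

### The arm

A 6-joint arm with a two-finger parallel gripper is mounted at the origin on the work surface. World frame = base frame: x ahead of the robot, y to its left, z up, the work surface at z = 0. Lengths are in m, angles in degrees, forces in N, time in s.
With the tool pointing down it reaches from about 0.35 to 0.875 m from the base axis. Payload 4.2 kg.
Tool frame: the origin (TCP) lies at the very end of the fingers, on their centre line; the grasp point (between the pads) lies 19 mm behind it (r.grip_point_offset is the distance from the TCP to the grasp point, in m); z points along the fingers, y is the line along which they close (so a half turn about z gives the same grasp; the last joint's range is limited). The gripper opens to 87 mm and grips with 3 to 60 N. Pads are 19 mm wide; open, the fingers measure 117 mm over their backs; the gripper's body (75 mm by 190 mm) begins 51 mm behind the grasp point.
Start: joints at [78.816, 22.042, 0.453, 0, -68.411, -14.817], TCP at [0.274, 0.562, 0.223] pointing down, gripper open.
Joint ranges: [-179.83, 179.83], [-69.29, 118.12], [-61.27, 80.66], [-181.25, 117.63], [-171.15, -9.14], [-177.46, 177.46]. Speed limits (degrees/s): [159.86, 159.86, 180, 180, 180, 180].

### API

Orientations are given as a 3x3 rotation matrix whose columns are the frame's x, y, z axes.
In Python, from station import r, cams gives the robot as it stands. The module is installed in compiled form; this text tells all that it offers.
- The arm moves only by the shell command python3 -m handwheel 'ROWS'. ROWS is JSON, a list that holds one entry, the list of rows, each a list of 7 numbers: the turn, a rotation vector about the tool's x, y, z in units of 6 degrees (1.0 is 6 degrees), then the shift along the tool's x, y, z in m, then the finger opening in m, from 0 to 0.087. In form: [[[ax, ay, az, x, y, z, jaw], ...]]. A call has 1 to 12 rows; each row shifts and turns the commanded pose from where the row before left it, along the tool's axes as they then stand; what a row does not reach is not made up. A row lasts 1/10 s, in which the tool goes at most 50 mm and 8.59 degrees, less where a joint would pass 70% of its speed; a pose out of reach is approached as far as the arm can. A call with a gripper value outside its range is refused whole. The fingers move at their own pace and stop on an object; the grip force is fixed at half the most. Time passes only in rows, so rows that do not move let the fingers close. It gives the time, the measured TCP pose, the force, the opening and the grip force at its end, in the units of the state.
- r.sense(): the state, without advancing time (a new reading comes with each control period).
- cams.capture(name): name is "scene" or "top"; returns the picture (384x512x3 uint8, red, green, blue); there is no depth.
- cams.get_calibration(name): a dict with "camera_matrix" (3x3 intrinsics, pixels), "rvec" (rotation vector, rad) and "tvec" (3), from world to camera coordinates, as OpenCV has them. Camera axes: x right, y down, z forward; pixel columns grow to the right and rows downward; lengths in m; the calibration is good to about 2 mm. A picture is of the moment at which its call begins. get_calibration takes no time and is no camera call.
- r.finish_job(): hands the job in; it is judged then, once.
The state is a dict: "time_s": time; "joints": joint angles; "joint_velocities": joint speeds; "effort": joint torques, N m; "tcp_pos": TCP position; "ee_rot": TCP orientation; "wrist_force": force on the tool from outside, world axes, zero at the start; "moment": the same for the moment, N m; "gripper_width": opening from 0.0 (shut) to 1.0 (fully open); "gripper_force": force on a finger pad.
Only numpy, scipy, OpenCV 4.12 (cv2) and the standard library are available. Lean on these libraries where they do the work, as an engineer would, in place of code of your own. Each camera call takes 0.05 s, during which the arm holds its last target. There are 200 camera calls.

### The job

A worn plastic bush is stuck in the bore of the shaker's bearing housing. Take the drift rod from its stand, feel its tip gently into the hole of the steel collar on top of the housing, and steadily push the bush out of the bottom so that it falls into the catch tray; then set the drift back upright in its stand and let go. Never ram or lean hard on the housing or the bush with the drift (stay under 25 N), do not touch the bush with the fingers, and leave the jar, beaker and carton where they stand.

Things in the scene. Friction and masses are not known exactly. Their poses are not given: they have to be found in the camera images.
- drift: Drift rod, 116 mm long, about 0.15 kg, loose, upright in its stand. Steel shaft 14 mm in diameter, 56 mm long, square-ended tip; above it a round black handle 22 mm in diameter, 60 mm long, whose lower end is a 4 mm step that cannot pass the collar. Origin at the centre of the tip's end face, z along the rod to the handle (handle from z = 56 to 116 mm).
- stand: Grey stand, fixed: block 64 x 64 mm, 50 mm tall, on a 90 x 90 x 6 mm plate, with a round hole 20 mm in diameter in the middle, 38 mm deep (its floor 12 mm, its mouth 50 mm above the bench). The drift stands in it, tip on the hole's floor. Origin on the bench, on the hole's axis.
- housing: Bearing housing, fixed: aluminium block 76 x 76 x 40 mm between two dark steel side walls (100 mm over them, along its y), underside 46 mm and top 86 mm above the bench, open space below. An upright bore of 28 mm goes through; two sprung rubber lips in it, 8 to 20 mm above the block's underside, grip the bush. Origin on the bench, on the bore's axis, z up.
- collar_face (a point): Point on the bore's axis at the upper face (94 mm above the bench) of the steel guide collar on the housing: a ring 48 mm across, 8 mm thick, with a straight 16 mm hole in its middle, no chamfer. The collar sits off-centre: its hole's axis is 3.5 mm from this point, level, in a direction that differs each time and is not measured. Find it by feel or sight.
- tray (a point): Centre of the floor (5 mm above the bench) of the grey catch tray under the housing, 120 mm along the housing's x by 76 mm along y, rim 14 mm high.
- bush: White plastic sleeve stuck in the bore under the collar: outer diameter 26 mm, hole 8 mm, 24 mm long, 20 g. Origin at the centre of its lower end, which starts 54 to 58 mm above the bench (top end 78 to 82 mm). It slides under a steady push of about 5 to 15 N and falls free when its top, and so the drift's tip, is about 54 mm above the bench.
- bush_mid (a point): The middle of the bush: on its axis, 12 mm from either end.
- reagent: Bystander: jar 52 mm in diameter, 100 mm tall, loose. Origin under its centre.
- beaker: Bystander: white open beaker 70 mm in diameter, 80 mm tall, loose. Origin under its centre.
- carton: Bystander: cardboard carton 90 x 60 x 50 mm, loose. Origin under its centre.
Things that resemble listed ones, but are neither listed nor needed, are in the scene too. There is more than one size of the drift; the job needs the smallest. What is shaped like the stand but purple is not meant.

How it is judged:
By the outcome, as a careful person would: the job done as asked, in the order asked, and still so for the second after the job is handed in, with the robot touching nothing.
It also fails if it takes over 72 s, if anything falls off the work surface, if the arm or the gripper's body presses on something with over 40 N, if the wrist force passes 120 N, or if a joint passes its speed limit or range.

## Working session

There is one attempt and no reset: what is moved stays moved. The work goes in short steps, Python scripts to look and compute and a shell command to move; the robot and the scene stay as the last step left them, time stands still between calls to the robot, and variables do not carry over. Pictures are saved under pics/ and viewed, at most 10 in all, crops included, and the job is handed in when it is done.

```bash
mkdir -p pics
python3 - <<'E'
from station import r,cams
import cv2
for n in("scene","top"):
    im=cams.capture(n); cv2.imwrite(f"pics/{n}0.png",cv2.resize(im[:,:,::-1],(800,600),interpolation=cv2.INTER_CUBIC)); cv2.imwrite(f"pics/{n}_raw.png",im[:,:,::-1])
    c=cams.get_calibration(n);print(c)
print(r.sense(), r.grip_point_offset)
E
```

```text
{'camera_matrix': array([[365.41298221,   0.        , 253.59317872],
       [  0.        , 365.41298221, 191.20346063],
       [  0.        ,   0.        ,   1.        ]]), 'rvec': array([ 1.2759058 ,  2.387187  , -0.82047721]), 'tvec': array([ 0.35857545, -0.2531593 ,  1.10732492])}
{'camera_matrix': array([[439.74991681,   0.        , 255.16511149],
       [  0.        , 439.74991681, 193.19313484],
       [  0.        ,   0.        ,   1.        ]]), 'rvec': array([ 2.13828852, -2.09616489,  0.19238722]), 'tvec': array([-0.07880182,  0.51953706,  0.96903875])}
{'time_s': 0.1, 'joints': array([ 7.88164437e+01,  2.20888215e+01,  3.87721597e-01, -2.54724756e-02,
       -6.84117951e+01, -1.48149645e+01]), 'joint_velocities': array([-0.08745334, -0.11962477,  0.25168872,  0.09377513, -0.06394229,
       -0.01580455]), 'effort': array([-7.61090123e-04, -3.91687846e+01,  1.87937897e+01,  4.23188835e+00,
        1.35058147e-02, -7.20020216e-05]), 'tcp_pos': array([0.27373093, 0.56126912, 0.22154339]), 'ee_rot': array([[ 8.98733511e-01, -4.38494534e-01, -7.87698028e-04],
       [-4.38495229e-01, -8.98731607e-01, -1.85275968e-03],
       [ 1.04495877e-04,  2.01053904e-03, -9.99997973e-01]]), 'wrist_force': array([ 0.28152943,  0.0599329 , -0.11643825]), 'moment': array([-0.06705742, -0.03030209, -0.01500871]), 'gripper_force': 0.0, 'gripper_width': 1.0019146839895658} 0.0187
```

View pics/scene0.png

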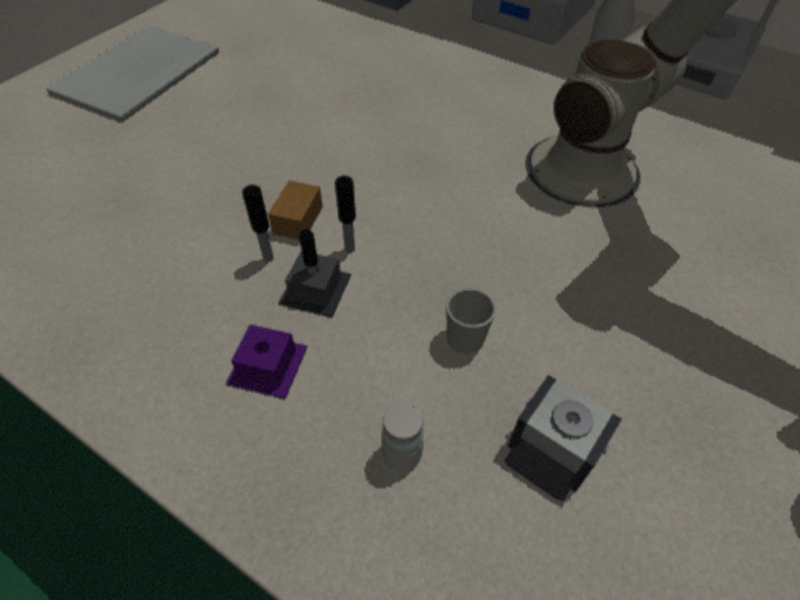

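View pics/top0.png

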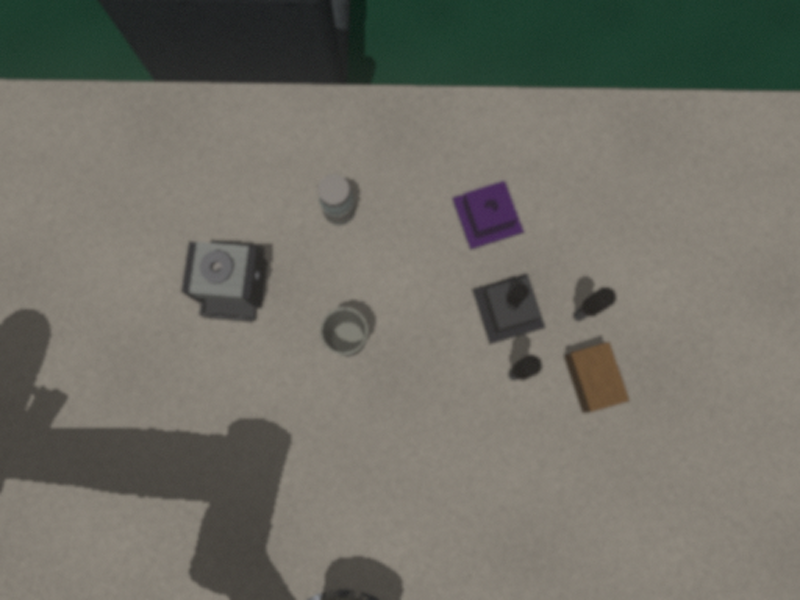

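The scene view shows the short drift in the dark grey stand (308,250), the purple decoy (265,360), and the housing with its collar (572,418). In the top view the stand is at (510,305) and the collar at (217,266). Next I'll enlarge both.

Run:
```python
import cv2,numpy as np
s=cv2.imread("pics/scene_raw.png");t=cv2.imread("pics/top_raw.png")
def crop(im,u,v): 
    c=im[v:v+60,u:u+80]; c=cv2.convertScaleAbs(c,alpha=1.6,beta=10)
    return cv2.resize(c,(400,300),interpolation=cv2.INTER_CUBIC)
o=np.vstack([np.hstack([crop(s,165,143),crop(t,290,165)]),np.hstack([crop(s,322,240),crop(t,105,147)])])
cv2.imwrite("pics/crops.png",o)
```

```text
(no output)
```

View pics/crops.png

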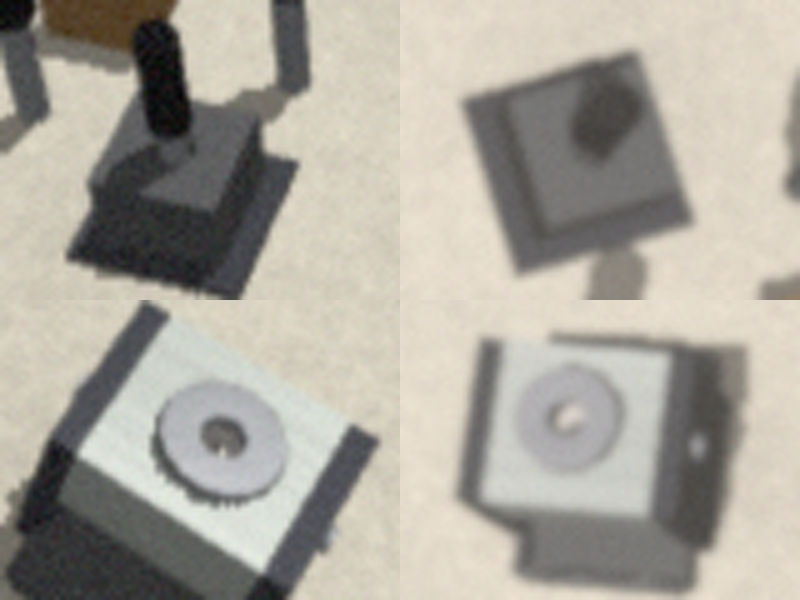

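```bash
cat > h.py <<'E'
import cv2,numpy as np
from station import cams
C={n:cams.get_calibration(n) for n in("scene","top")}
O={"scene0":(165,143,0,0),"top0":(290,165,400,0),"scene1":(322,240,0,300),"top1":(105,147,400,300)}
def raw(k,x,y): u,v,a,b=O[k]; return np.array([u+(x-a)/5-.4,v+(y-b)/5-.4])
def P(n):
    c=C[n];return c["camera_matrix"]@np.c_[cv2.Rodrigues(c["rvec"])[0],c["tvec"]]
def tri(a,b):
    X=cv2.triangulatePoints(P("scene"),P("top"),a.reshape(2,1),b.reshape(2,1))[:,0];return X[:3]/X[3]
def plane(n,p,z):
    M=P(n);H=np.c_[M[:,0],M[:,1],M[:,2]*z+M[:,3]];q=np.linalg.solve(H,[*p,1]);return q[:2]/q[2]
E
python3 - <<'E'
from h import *
np.set_printoptions(precision=4,suppress=True)
def show(nm,k,s,t,z):
    a,b=raw("scene"+k,*s),raw("top"+k,*t)
    print(nm,tri(a,b),"planes z=",z,plane("scene",a,z),plane("top",b,z))
show("hole",'1',(223,436),(570,417),.094)
show("collar",'1',(223,438),(570,417),.094)
show("block ctr",'0',(176,153),(589,146),.05)
show("handle top",'0',(155,32),(612,103),.128)
for n,k,pts,z in [("scene","0",[(140,98),(260,120),(212,210),(90,187)],.05),("top","0",[(508,98),(545,228),(672,195),(632,62)],.05),
 ("scene","1",[(150,300),(378,440)],.086),("top","1",[(484,340),(462,497),(690,350),(658,517)],.086)]:
    print(n,k,[plane(n,raw(n+k,*p),z) for p in pts])
for n,p in[("scene",(172,130)),]: print("handle bottom",plane(n,raw("scene0",*p),.068))
E
```

```text
hole [0.5605 0.1934 0.0931] planes z= 0.094 [0.561  0.1935] [0.5603 0.1932]
collar [0.5607 0.1937 0.0922] planes z= 0.094 [0.5617 0.1938] [0.5603 0.1932]
block ctr [ 0.5238 -0.2367  0.0463] planes z= 0.05 [ 0.5265 -0.2355] [ 0.5226 -0.2354]
handle top [ 0.5262 -0.2336  0.1323] planes z= 0.128 [ 0.5238 -0.2386] [ 0.5264 -0.2333]
scene 0 [array([ 0.5084, -0.2727]), array([ 0.4871, -0.2149]), array([ 0.5447, -0.1993]), array([ 0.5657, -0.2558])]
top 0 [array([ 0.5446, -0.1981]), array([ 0.4839, -0.2148]), array([ 0.5004, -0.2733]), array([ 0.5629, -0.2558])]
scene 1 [array([0.517 , 0.1462]), array([0.5252, 0.2427])]
top 1 [array([0.5975, 0.2372]), array([0.5244, 0.2414]), array([0.5945, 0.1431]), array([0.517 , 0.1527])]
handle bottom [ 0.5274 -0.2346]
```

Run:
```python
from h import *
f=lambda x,y:np.array([x,y])*.64
print("A",tri(f(253,188),f(606,295)),plane("scene",f(266,258),0))
print("B",tri(f(345,181),f(533,363)),plane("scene",f(349,248),0))
print("carton",plane("top",f(597,376),.05),"beaker",plane("top",f(348,330),.04),"jar",plane("top",f(335,190),.1))
```

```text
A [ 0.51456382 -0.34327591  0.15444564] [ 0.51708   -0.3493482]
B [ 0.42263985 -0.24549678  0.14948985] [ 0.42088556 -0.24737676]
carton [ 0.41708683 -0.35779387] beaker [0.4788133  0.00605225] jar [0.67504116 0.02696681]
```

```bash
cat >> h.py <<'E'
from station import r
def go(p,yaw=None):
    s=r.sense();R=s["ee_rot"];d=R.T@(np.array(p)-s["tcp_pos"])
    print("t",round(s["time_s"],2),"tcp",s["tcp_pos"].round(4),"tilt",R[:2,2].round(4),"yawy",round(np.degrees(np.arctan2(R[1,1],R[0,1])),2),"tool shift mm",(d*1e3).round(1),"F",s["wrist_force"].round(2),"w",round(s["gripper_width"]*87,1),"j6",s["joints"].round(1))
E
python3 -m handwheel '[[[0,0,1.4,0,0,0,0.06],[0,0,1.4,0,0,0,0.06],[0,0,1.4,0,0,0,0.06],[0,0,1.4,0,0,0,0.06],[0,0,1.4,0,0,0,0.06],[0,0,1.4,0,0,0,0.06],[0,0,1.4,0,0,0,0.06],[0,0,1.4,0,0,0,0.06],[0,0,1.4,0,0,0,0.06],[0,0,1.4,0,0,0,0.06],[0,0,1.4,0,0,0,0.06],[0,0,1.4,0,0,0,0.06]]]'
python3 -m handwheel '[[[0,0,1.37,0,0,0,0.06],[0,0,0,0,0,0,0.06],[0,0,0,0,0,0,0.06]]]'
python3 -c "
from h import *
go([.526,-.2355,.22])"
```

```text
time_s: 1.3
tcp_pos: [0.2738, 0.5614, 0.2219]
ee_rot: [[-0.604, -0.797, -0.001], [-0.797, 0.604, -0.001], [0.001, -0.0, -1.0]]
wrist_force: [-0.7, 0.4, -0.1]
gripper_width: 0.692
gripper_force: 0.0
time_s: 1.6
tcp_pos: [0.2739, 0.5615, 0.2222]
ee_rot: [[-0.705, -0.709, -0.0], [-0.709, 0.705, -0.001], [0.001, -0.0, -1.0]]
wrist_force: [0.2, -0.1, -0.0]
gripper_width: 0.69
gripper_force: 0.0
t 1.6 tcp [0.2739 0.5615 0.2222] tilt [-0.0003 -0.0008] yawy 135.15 tool shift mm [ 387.2 -740.9    2.7] F [ 0.2  -0.11 -0.02] w 60.0 j6 [  78.8   22.1    0.4   -0.   -68.4 -123.7]
```

```bash
python3 -m handwheel '[[[0,0,0,0.0194,-0.037,0,0.06],[0,0,0,0.0194,-0.037,0,0.06],[0,0,0,0.0194,-0.037,0,0.06],[0,0,0,0.0194,-0.037,0,0.06],[0,0,0,0.0194,-0.037,0,0.06],[0,0,0,0.0194,-0.037,0,0.06],[0,0,0,0.0194,-0.037,0,0.06],[0,0,0,0.0194,-0.037,0,0.06],[0,0,0,0.0194,-0.037,0,0.06],[0,0,0,0.0194,-0.037,0,0.06]]]' | head -2
python3 -m handwheel '[[[0,0,0,0.0194,-0.037,0,0.06],[0,0,0,0.0194,-0.037,0,0.06],[0,0,0,0.0194,-0.037,0,0.06],[0,0,0,0.0194,-0.037,0,0.06],[0,0,0,0.0194,-0.037,0,0.06],[0,0,0,0.0194,-0.037,0,0.06],[0,0,0,0.0194,-0.037,0,0.06],[0,0,0,0.0194,-0.037,0,0.06],[0,0,0,0.0194,-0.037,0,0.06],[0,0,0,0.0194,-0.037,0,0.06],[0,0,0,0,0,0,0.06],[0,0,0,0,0,0,0.06]]]' | head -2
python3 -c "
from h import *
go([.526,-.2355,.146])"
```

```text
time_s: 2.6
tcp_pos: [0.3984, 0.1613, 0.2228]
time_s: 3.8
tcp_pos: [0.5222, -0.2368, 0.2217]
t 3.8 tcp [ 0.5222 -0.2368  0.2217] tilt [-0.0014  0.0005] yawy 134.96 tool shift mm [-3.6 -1.9 75.7] F [ 0.49  0.37 -0.19] w 60.0 j6 [ -8.2  17.1  -7.   -0.  -66.  -36.8]
```

```bash
python3 -m handwheel '[[[0,0,0,-0.0036,-0.002,0.014,0.06],[0,0,0,0,0,0.03,0.06],[0,0,0,0,0,0.03,0.06],[0,0,0,0,0,0,0.06],[0,0,0,0,0,0,0.06]]]' | head -2
python3 - <<'E'
from h import *
go([.526,-.2355,.086])
o=[]
for n,u,v in(("scene",160,100),("top",285,155)):
    im=cams.capture(n)[:,:,::-1];c=cv2.convertScaleAbs(im[v:v+100,u:u+66],alpha=1.8,beta=10);o.append(cv2.resize(c,(396,600),interpolation=cv2.INTER_CUBIC))
cv2.imwrite("pics/pre.png",np.hstack(o))
E
```

```text
time_s: 4.3
tcp_pos: [0.5266, -0.234, 0.1486]
t 4.3 tcp [ 0.5266 -0.234   0.1486] tilt [-0.0009 -0.0005] yawy 135.12 tool shift mm [ 1.4 -0.6 62.6] F [ 0.17 -0.42  0.53] w 60.0 j6 [ -7.8  21.  -12.6   0.  -56.5 -37.1]
```

View pics/pre.png

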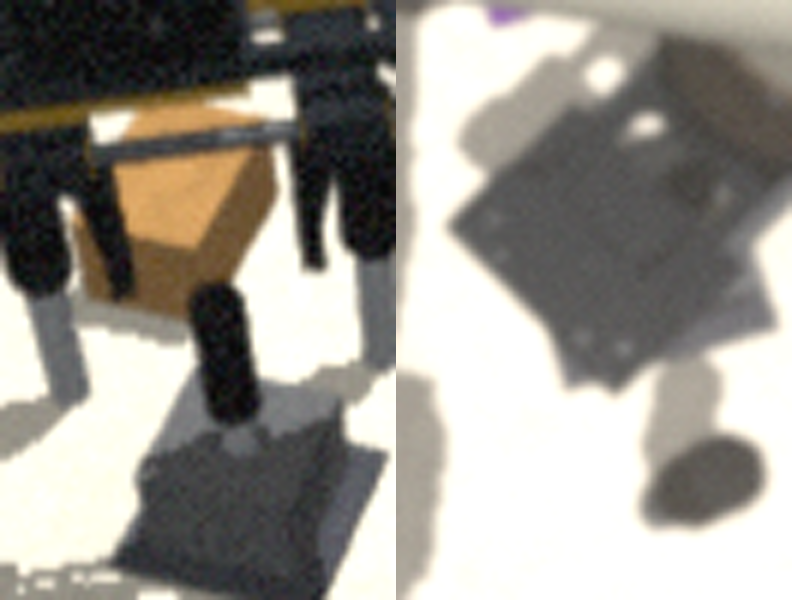

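The scene crop shows the open fingertips at (122,298) and (313,270), straddling the handle top at (217,290). They are centred and clear of the neighbouring drifts, so I'll descend and grip.

```bash
python3 -m handwheel '[[[0,0,0,0.001,-0.0006,0.02,0.06],[0,0,0,0,0,0.02,0.06],[0,0,0,0,0,0.0155,0.06],[0,0,0,0,0,0.005,0.06],[0,0,0,0,0,0,0.06],[0,0,0,0,0,0,0],[0,0,0,0,0,0,0],[0,0,0,0,0,0,0],[0,0,0,0,0,0,0],[0,0,0,0,0,0,0],[0,0,0,0,0,0,0]]]'
python3 -c "
from h import *
go([.5605,.1933,.24])"
```

```text
time_s: 5.5
tcp_pos: [0.5263, -0.236, 0.0881]
ee_rot: [[-0.707, -0.707, 0.0], [-0.707, 0.707, -0.0], [-0.0, -0.0, -1.0]]
wrist_force: [-1.7, 0.4, 1.4]
gripper_width: 0.24
gripper_force: 29.9
t 5.5 tcp [ 0.5263 -0.236   0.0881] tilt [ 0.0002 -0.    ] yawy 134.98 tool shift mm [-327.6  279.5 -151.9] F [-1.67  0.36  1.38] w 20.9 j6 [ -8.1  24.9 -16.5   0.  -48.7 -37. ]
```

```bash
python3 -m handwheel '[[[0,0,0,0,0,-0.008,0],[0,0,0,0,0,-0.012,0],[0,0,0,0,0,-0.015,0],[0,0,0,0,0,-0.02,0],[0,0,0,0,0,-0.03,0],[0,0,0,0,0,-0.03,0],[0,0,0,0,0,0,0],[0,0,0,0,0,0,0]]]'
python3 - <<'E'
from h import *
go([.5605,.1933,.20])
o=[]
for n,u,v in(("scene",160,80),("top",285,155)):
    im=cams.capture(n)[:,:,::-1];c=cv2.convertScaleAbs(im[v:v+100,u:u+66],alpha=1.8,beta=10);o.append(cv2.resize(c,(396,600),interpolation=cv2.INTER_CUBIC))
cv2.imwrite("pics/lift.png",np.hstack(o))
E
```

```text
time_s: 6.3
tcp_pos: [0.5263, -0.2358, 0.204]
ee_rot: [[-0.708, -0.707, 0.002], [-0.707, 0.708, 0.0], [-0.002, -0.001, -1.0]]
wrist_force: [-1.2, 0.4, -2.2]
gripper_width: 0.243
gripper_force: 29.9
t 6.3 tcp [ 0.5263 -0.2358  0.204 ] tilt [0.002  0.0004] yawy 134.96 tool shift mm [-327.4  279.4    4.3] F [-1.24  0.37 -2.16] w 21.1 j6 [ -8.1  18.1  -8.2  -0.  -63.6 -37. ]
```

View pics/lift.png

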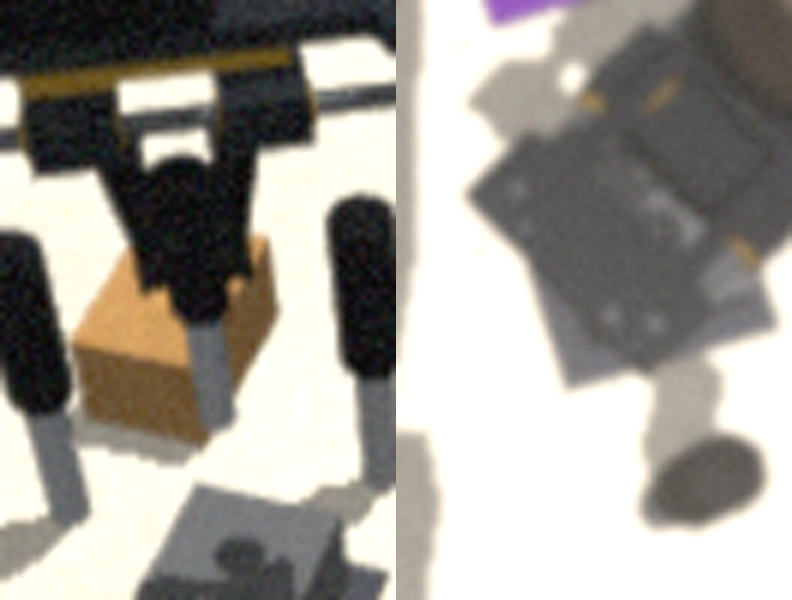

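The drift is held clear of the stand, with the handle top at (185,170) and the tip at about (215,422) in the scene crop. I'll check its tilt against a projected vertical rod.

Run:
```python
from h import *
def pr(p):
    c=C["scene"];return cv2.projectPoints(np.array([p],float),c["rvec"],c["tvec"],c["camera_matrix"],None)[0].ravel()
off=.0761; t=np.array([.5263,-.2358,.204])
f=lambda p:((p-[160,80]+.42)*6).round(0)
for dz in(0,.056,.116): print(dz,f(pr(t+[0,0,-off+dz])))
print(f(pr(t+[.005,0,-off])),f(pr(t+[0,.005,-off])))
```

```text
0 [218. 424.]
0.056 [199. 311.]
0.116 [176. 176.]
[209. 432.] [228. 429.]
```

```bash
python3 -m handwheel '[[[0,0,0,-0.0327,0.0279,0,0],[0,0,0,-0.0327,0.0279,0,0],[0,0,0,-0.0327,0.0279,0,0],[0,0,0,-0.0327,0.0279,0,0],[0,0,0,-0.0327,0.0279,0,0],[0,0,0,-0.0327,0.0279,0,0],[0,0,0,-0.0327,0.0279,0,0],[0,0,0,-0.0327,0.0279,0,0],[0,0,0,-0.0327,0.0279,0,0],[0,0,0,-0.0327,0.0279,0,0],[0,0,0,0,0,0,0],[0,0,0,0,0,0,0]]]' >/dev/null
python3 - <<'E'
from h import *
go([.5605,.1933,.192])
n,u,v="scene",320,180
im=np.mean([cams.capture(n)[:,:,::-1].astype(float) for _ in range(4)],0); cv2.imwrite("pics/hraw.png",im)
c=cv2.convertScaleAbs(im[v:v+100,u:u+100],alpha=1.6,beta=10);cv2.imwrite("pics/hous.png",cv2.resize(c,(600,600),interpolation=cv2.INTER_CUBIC))
def pr(p):
    c=C["scene"];return cv2.projectPoints(np.array([p],float),c["rvec"],c["tvec"],c["camera_matrix"],None)[0].ravel()
t=r.sense()["tcp_pos"]
f=lambda p:((p-[u,v]+.42)*6).round(0)
for dz in(0,.056,.116): print(dz,f(pr(t+[0,0,-.0761+dz])))
print("hole",f(pr([.5605,.1933,.094])))
E
```

```text
t 7.6 tcp [0.5594 0.1932 0.2011] tilt [-0.0034 -0.002 ] yawy 135.08 tool shift mm [-0.9 -0.7  9.1] F [-0.05 -0.5  -1.29] w 21.5 j6 [ 34.7  19.8  -6.1  -0.  -64.3 -79.6]
0 [301. 468.]
0.056 [352. 372.]
0.116 [416. 254.]
hole [280. 522.][ WARN:0@1.080] global loadsave.cpp:1063 imwrite_ Unsupported depth image for selected encoder is fallbacked to CV_8U.
```

View pics/hous.png

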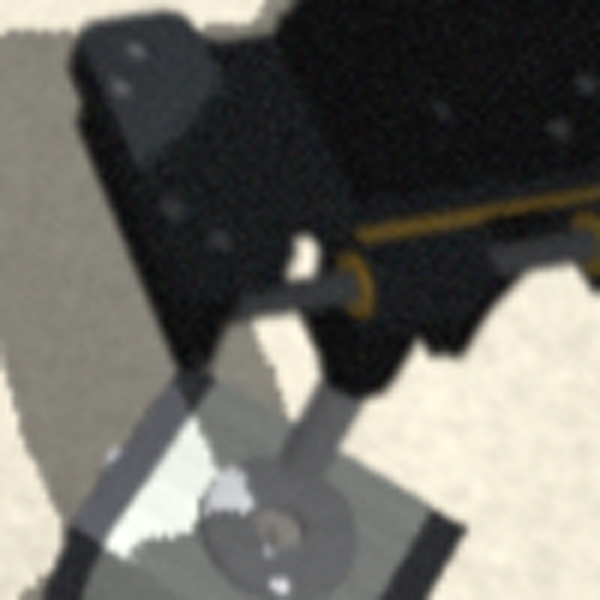

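The shaft runs from (345,385) to its tip at about (300,470), in line with the projection. The hole opening is at (278,529). I'll descend to just above the collar and compare from near.

```bash
python3 -m handwheel '[[[0,0,0,-0.0009,-0.0007,0.008,0],[0,0,0,0,0,0.008,0],[0,0,0,0,0,0.007,0],[0,0,0,0,0,0,0],[0,0,0,0,0,0,0],[0,0,0,0,0,0,0]]]' >/dev/null
python3 - <<'E'
from h import *
go([.5605,.1933,.170])
n,u,v="scene",340,240
im=np.mean([cams.capture(n)[:,:,::-1].astype(float) for _ in range(6)],0).clip(0,255).astype(np.uint8)
c=cv2.convertScaleAbs(im[v:v+50,u:u+60],alpha=2.0,beta=0);cv2.imwrite("pics/near.png",cv2.resize(c,(720,600),interpolation=cv2.INTER_CUBIC))
def pr(p):
    c=C["scene"];return cv2.projectPoints(np.array([p],float),c["rvec"],c["tvec"],c["camera_matrix"],None)[0].ravel()
t=r.sense()["tcp_pos"]
f=lambda p:((p-[u,v]+.46)*12).round(0)
for dz in(0,.04): print(dz,f(pr(t+[0,0,-.0761+dz])))
for d in([0,0],[.008,0],[-.008,0],[0,.008],[0,-.008]): print("hole",d,f(pr([.5605+d[0],.1933+d[1],.094])))
E
```

```text
t 8.4 tcp [0.5617 0.1928 0.1803] tilt [0.0006 0.0002] yawy 134.99 tool shift mm [ 0.5  1.2 10.3] F [ 0.26  0.13 -1.91] w 21.0 j6 [ 34.6  20.9  -7.7   0.  -61.4 -79.6]
0 [330. 297.]
0.04 [399. 171.]
hole [0, 0] [320. 324.]
hole [0.008, 0] [299. 364.]
hole [-0.008, 0] [340. 285.]
hole [0, 0.008] [369. 350.]
hole [0, -0.008] [272. 298.]
```

View pics/near.png

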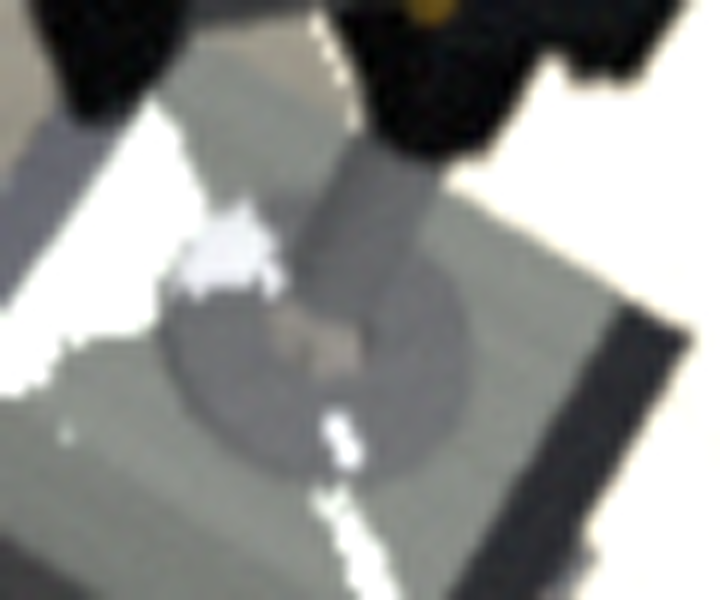

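The collar hole is centred near (317,329) and the tip lands near (311,329), so the error is about 0.7 mm. I'll apply that correction and feel downwards.

```bash
python3 -m handwheel '[[[0,0,0,0,0.001,0.004,0],[0,0,0,0,0,0.004,0],[0,0,0,0,0,0,0],[0,0,0,0,0,0,0]]]' >/dev/null; python3 -c "
from h import *
go([.561,.1935,.170])"
python3 -m handwheel '[[[0,0,0,0,0,0.001,0],[0,0,0,0,0,0.001,0],[0,0,0,0,0,0,0]]]' >/dev/null; python3 -c "
from h import *
go([.561,.1935,.170])"
python3 -m handwheel '[[[0,0,0,0,0,0.001,0],[0,0,0,0,0,0,0]]]' >/dev/null; python3 -c "
from h import *
go([.561,.1935,.170])"
```

```text
t 9.1 tcp [0.5607 0.1933 0.1718] tilt [-0.0005 -0.0004] yawy 134.99 tool shift mm [-0.4 -0.1  1.8] F [-0.53  0.36 -2.13] w 21.2 j6 [ 34.7  21.3  -8.4   0.  -60.4 -79.7]
t 9.4 tcp [0.5609 0.1934 0.1702] tilt [0.0003 0.0001] yawy 134.98 tool shift mm [-0.2 -0.   0.2] F [ 0.08 -0.38 -2.32] w 21.5 j6 [ 34.7  21.3  -8.5   0.  -60.1 -79.7]
t 9.6 tcp [0.5611 0.1935 0.1699] tilt [0.0011 0.0003] yawy 134.99 tool shift mm [ 0.   0.1 -0.1] F [-0.29  0.11  2.25] w 21.4 j6 [ 34.7  21.3  -8.6   0.  -60.  -79.7]
```

```bash
cat > s.py <<'E'
from h import *
import sys
s=r.sense();print(s["time_s"].__round__(2),s["tcp_pos"].round(4),s["wrist_force"].round(1),s["moment"].round(3))
E
python3 s.py
python3 -m handwheel '[[[0,0,0,0,0.0008,0,0],[0,0,0,0,0,0,0]]]' >/dev/null; python3 s.py
python3 -m handwheel '[[[0,0,0,0.0008,0,0,0],[0,0,0,0,0,0,0]]]' >/dev/null; python3 s.py
python3 -m handwheel '[[[0,0,0,0,-0.0008,0,0],[0,0,0,0,0,0,0]]]' >/dev/null; python3 s.py
python3 -m handwheel '[[[0,0,0,0,-0.0008,0,0],[0,0,0,0,0,0,0]]]' >/dev/null; python3 s.py
```

```text
9.6 [0.5611 0.1935 0.1699] [-0.3  0.1  2.3] [ 0.049  0.203 -0.034]
9.8 [0.5608 0.1939 0.1698] [ 0.2 -1.7  3.4] [-0.343 -0.221  0.031]
10.0 [0.5605 0.1935 0.1698] [ 0.9 -0.3  4.4] [-0.241 -0.61   0.017]
10.2 [0.5607 0.1932 0.1697] [-0.1 -0.3  4.7] [ 0.244 -0.279 -0.027]
10.4 [0.561  0.193  0.1697] [-1.2  1.   6.5] [ 0.563  0.11  -0.022]
```

```bash
python3 -m handwheel '[[[0,0,0,-0.0008,0,-0.0003,0],[0,0,0,0,0,0,0]]]' >/dev/null; python3 s.py
python3 -m handwheel '[[[0,0,0,-0.0008,0,0,0],[0,0,0,0,0,0,0]]]' >/dev/null; python3 s.py
python3 -m handwheel '[[[0,0,0,0,0.0008,0,0],[0,0,0,0,0,0,0]]]' >/dev/null; python3 s.py
python3 -m handwheel '[[[0,0,0,0,0.0008,0,0],[0,0,0,0,0,0,0]]]' >/dev/null; python3 s.py
```

```text
10.6 [0.5612 0.1932 0.1696] [-1.4  1.2  5.7] [ 0.417  0.33  -0.047]
10.8 [0.5614 0.1935 0.1695] [-1.9  0.8  5.5] [ 0.351  0.461 -0.051]
11.0 [0.5611 0.1937 0.1696] [-0.1 -1.3  4.5] [-0.058  0.065  0.044]
11.2 [0.5609 0.1941 0.1696] [ 0.9 -0.7  5.4] [-0.489 -0.318  0.041]
```

```bash
python3 -m handwheel '[[[0,0,0,0.0008,-0.0008,-0.0015,0],[0,0,0,0,0,0,0],[0,0,0,0,0,0,0]]]' >/dev/null; python3 s.py
python3 - <<'E'
from h import *
n,u,v="scene",348,246
im=np.mean([cams.capture(n)[:,:,::-1].astype(float) for _ in range(10)],0)
c=((im[v:v+40,u:u+40]-25)*3.0).clip(0,255).astype(np.uint8);c=cv2.resize(c,(600,600),interpolation=cv2.INTER_CUBIC)
def pr(p):
    c=C["scene"];return cv2.projectPoints(np.array([p],float),c["rvec"],c["tvec"],c["camera_matrix"],None)[0].ravel()
f=lambda p:((p-[u,v]+.5)*15).round(0)
t=np.mean([r.sense()["tcp_pos"]],0);tip=t-[0,0,.0761]
print("tip",tip,f(pr(tip)),f(pr(tip+[0,0,.04])),"hole est",f(pr([.5605,.1933,.094])))
print("d/mm x,y",(f(pr(tip+[.01,0,0]))-f(pr(tip)))/10,(f(pr(tip+[0,.01,0]))-f(pr(tip)))/10)
cv2.imwrite("pics/touch.png",c)
E
```

```text
11.5 [0.5603 0.1933 0.1701] [0.7 0.1 1. ] [ 0.055 -0.295 -0.029]
tip [0.56033006 0.19326555 0.09425501] [281. 314.] [365. 160.] hole est [281. 316.]
d/mm x,y [-3.2  6.1] [7.6 4.1]
```

View pics/touch.png

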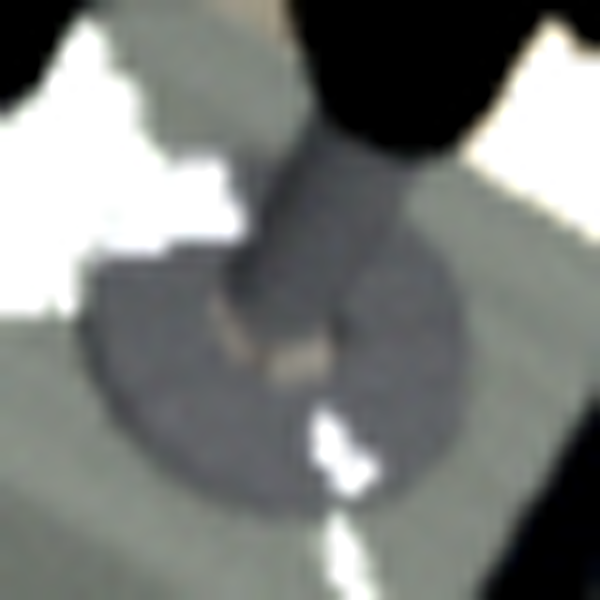

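The touch crop shows the hole's lower-left rim exposed (left 212,310; bottom 295,385), with the shaft end centred near (290,296). The tip therefore sits about 3–4 mm short in world +x. I'll lift, shift +x and touch again.

```bash
python3 -m handwheel '[[[0,0,0,0,0,-0.002,0],[0,0,0,-0.0021,-0.0021,0,0],[0,0,0,0,0,0,0],[0,0,0,0,0,0,0]]]' >/dev/null; python3 s.py
python3 -m handwheel '[[[0,0,0,0,0,0.001,0],[0,0,0,0,0,0.001,0],[0,0,0,0,0,0,0]]]' >/dev/null; python3 s.py
python3 -m handwheel '[[[0,0,0,0,0,0.001,0],[0,0,0,0,0,0,0]]]' >/dev/null; python3 s.py
```

```text
12.4 [0.5638 0.1934 0.1728] [ 0.4 -0.9 -1.6] [ 0.108 -0.104  0.005]
12.7 [0.5635 0.1933 0.1706] [-0.6 -0.3 -1.8] [ 0.072 -0.136  0.007]
12.9 [0.5638 0.1934 0.1701] [ 0.2  0.2 -0.3] [ 0.033 -0.041 -0.012]
```

```bash
python3 -m handwheel '[[[0,0,0,0,0,0.001,0],[0,0,0,0,0,0,0]]]' >/dev/null; python3 s.py
python3 -m handwheel '[[[0,0,0,0,0,-0.0015,0],[0,0,0,-0.0007,-0.0007,0,0],[0,0,0,0,0,0.0015,0],[0,0,0,0,0,0,0]]]' >/dev/null; python3 s.py
python3 -m handwheel '[[[0,0,0,0,0,-0.0015,0],[0,0,0,-0.0007,-0.0007,0,0],[0,0,0,0,0,0.0015,0],[0,0,0,0,0,0,0]]]' >/dev/null; python3 s.py
```

```text
13.1 [0.564  0.1935 0.1697] [-0.9 -0.5  3. ] [ 0.078  0.273 -0.022]
13.5 [0.5649 0.1935 0.1698] [-2.9 -0.8  4.2] [0.144 0.67  0.033]
13.9 [0.5659 0.1935 0.1698] [-3.  -0.3  4.9] [ 0.191  0.909 -0.046]
```

```bash
python3 -m handwheel '[[[0,0,0,0,0,-0.003,0],[0,0,0,0.0003,0.0018,0,0],[0,0,0,0,0,0.002,0],[0,0,0,0,0,0.001,0],[0,0,0,0,0,0,0]]]' >/dev/null; python3 s.py
python3 -m handwheel '[[[0,0,0,0,0,-0.003,0],[0,0,0,0.0016,-0.0016,0,0],[0,0,0,0,0,0.002,0],[0,0,0,0,0,0.001,0],[0,0,0,0,0,0,0]]]' >/dev/null; python3 s.py
python3 -m handwheel '[[[0,0,0,0,0,-0.003,0],[0,0,0,0.0012,0.0012,0,0],[0,0,0,0,0,0.002,0],[0,0,0,0,0,0.001,0],[0,0,0,0,0,0,0]]]' >/dev/null; python3 s.py
python3 -m handwheel '[[[0,0,0,0,0,-0.003,0],[0,0,0,-0.0016,0.0016,0,0],[0,0,0,0,0,0.002,0],[0,0,0,0,0,0.001,0],[0,0,0,0,0,0,0]]]' >/dev/null; python3 s.py
```

```text
14.4 [0.5638 0.1943 0.168 ] [-0.2  0.9 -2.3] [0.231 0.068 0.005]
14.9 [0.5647 0.1922 0.1699] [0.1 0.5 3.4] [-0.054  0.214  0.015]
15.4 [0.5626 0.1923 0.1698] [-2.   0.6  4.9] [ 0.156  0.617 -0.026]
15.9 [0.5622 0.1942 0.1681] [ 0.1 -0.5 -2.3] [ 0.103 -0.14   0.001]
```

Fz is free at z = 0.168 for both y ≈ 0.194 points, so the hole is found. I'll centre and go deeper.

```bash
python3 -m handwheel '[[[0,0,0,-0.0005,-0.0003,0.001,0],[0,0,0,0,0,0.001,0],[0,0,0,0,0,0,0]]]' >/dev/null; python3 s.py
python3 -m handwheel '[[[0,0,0,0,0,0.0015,0],[0,0,0,0,0,0.0015,0],[0,0,0,0,0,0,0]]]' >/dev/null; python3 s.py
```

```text
16.2 [0.563  0.1945 0.1666] [ 0.4 -1.4 -2.2] [ 0.054 -0.079 -0.024]
16.5 [0.5629 0.1945 0.1636] [-0.6 -0.6 -2.5] [ 0.027 -0.095 -0.016]
```

```bash
python3 -m handwheel '[[[0,0,0,0,0,0.0015,0],[0,0,0,0,0,0.0015,0],[0,0,0,0,0,0,0]]]' >/dev/null; python3 s.py
python3 -m handwheel '[[[0,0,0,0,0,0.0015,0],[0,0,0,0,0,0.001,0],[0,0,0,0,0,0,0]]]' >/dev/null; python3 s.py
python3 -m handwheel '[[[0,0,0,0,0,0.001,0],[0,0,0,0,0,0.001,0],[0,0,0,0,0,0,0]]]' >/dev/null; python3 s.py
python3 -m handwheel '[[[0,0,0,0,0,0.001,0],[0,0,0,0,0,0.001,0],[0,0,0,0,0,0,0]]]' >/dev/null; python3 s.py
```

```text
16.8 [0.5629 0.1945 0.1605] [ 0.1  1.  -1.5] [ 0.068 -0.153 -0.041]
17.1 [0.563  0.1945 0.1582] [-0.   1.2 -1.1] [ 0.059 -0.026 -0.021]
17.4 [0.5633 0.1947 0.1567] [-0.3  0.3 -0.1] [ 0.07  -0.013  0.04 ]
17.7 [0.5638 0.1949 0.156 ] [-1.4 -0.1  5.8] [0.074 0.388 0.027]
```

```bash
python3 -m handwheel '[[[0,0,0,0,0,0.001,0],[0,0,0,0,0,0.0005,0],[0,0,0,0,0,0,0]]]' >/dev/null; python3 s.py
python3 -m handwheel '[[[0,0,0,0,0,0.0005,0],[0,0,0,0,0,0.0005,0],[0,0,0,0,0,0,0]]]' >/dev/null; python3 s.py
python3 -m handwheel '[[[0,0,0,0,0,0.0005,0],[0,0,0,0,0,0.0005,0],[0,0,0,0,0,0,0]]]' >/dev/null; python3 s.py
```

```text
18.0 [0.5639 0.1949 0.155 ] [-1.7 -0.4  7.7] [ 0.078  0.586 -0.002]
18.3 [0.5639 0.1949 0.1541] [-1.7  0.4  7.3] [ 0.1    0.693 -0.031]
18.6 [0.5639 0.1949 0.153 ] [-1.5  1.4  6.6] [ 0.1    0.69  -0.013]
```

```bash
for i in 1; do :; done
python3 -m handwheel '[[[0,0,0,0,0,0.0007,0],[0,0,0,0,0,0.0007,0],[0,0,0,0,0,0.0007,0],[0,0,0,0,0,0.0007,0],[0,0,0,0,0,0.0007,0]]]' >/dev/null; python3 s.py
python3 -m handwheel '[[[0,0,0,0,0,0.0007,0],[0,0,0,0,0,0.0007,0],[0,0,0,0,0,0.0007,0],[0,0,0,0,0,0.0007,0],[0,0,0,0,0,0.0007,0]]]' >/dev/null; python3 s.py
python3 -m handwheel '[[[0,0,0,0,0,0.0007,0],[0,0,0,0,0,0.0007,0],[0,0,0,0,0,0.0007,0],[0,0,0,0,0,0.0007,0],[0,0,0,0,0,0.0007,0]]]' >/dev/null; python3 s.py
```

```text
19.1 [0.5639 0.1949 0.1494] [-1.9 -0.1  5.9] [0.02  0.6   0.006]
19.6 [0.5639 0.1949 0.1458] [-1.4 -0.7  7.6] [0.183 0.644 0.008]
20.1 [0.5638 0.1948 0.1423] [-1.6 -0.5  6.6] [ 0.037  0.558 -0.005]
```

```bash
python3 -m handwheel '[[[0,0,0,0,0,0.0007,0],[0,0,0,0,0,0.0007,0],[0,0,0,0,0,0.0007,0],[0,0,0,0,0,0.0007,0],[0,0,0,0,0,0.0007,0]]]' >/dev/null; python3 s.py
python3 -m handwheel '[[[0,0,0,0,0,0.0007,0],[0,0,0,0,0,0.0007,0],[0,0,0,0,0,0.0007,0],[0,0,0,0,0,0.0007,0],[0,0,0,0,0,0.0007,0]]]' >/dev/null; python3 s.py
python3 -m handwheel '[[[0,0,0,0,0,0.0007,0],[0,0,0,0,0,0.0007,0],[0,0,0,0,0,0.0007,0],[0,0,0,0,0,0.0007,0],[0,0,0,0,0,0.0007,0]]]' >/dev/null; python3 s.py
python3 -m handwheel '[[[0,0,0,0,0,0.0007,0],[0,0,0,0,0,0.0007,0],[0,0,0,0,0,0.0007,0],[0,0,0,0,0,0.0007,0]]]' >/dev/null; python3 s.py
```

```text
20.6 [0.5638 0.1948 0.1387] [-1.5  0.3  6. ] [0.083 0.619 0.042]
21.1 [0.5637 0.1948 0.1352] [-1.9 -0.5  6. ] [ 0.056  0.579 -0.031]
21.6 [0.5635 0.1948 0.1312] [-1.3 -0.2  2.4] [ 0.022  0.342 -0.002]
22.0 [0.5629 0.1944 0.1264] [ 0.3 -0.5 -2. ] [ 0.053 -0.125 -0.013]
```

```bash
python3 -m handwheel '[[[0,0,0,0,0,0.001,0],[0,0,0,0,0,0.001,0],[0,0,0,0,0,0,0]]]' >/dev/null; python3 s.py
python3 -m handwheel '[[[0,0,0,0,0,-0.003,0],[0,0,0,0,0,-0.006,0],[0,0,0,0,0,-0.008,0],[0,0,0,0,0,-0.008,0],[0,0,0,0,0,-0.008,0],[0,0,0,0,0,-0.008,0],[0,0,0,0,0,-0.008,0],[0,0,0,0,0,-0.01,0],[0,0,0,0,0,-0.01,0],[0,0,0,0,0,-0.01,0],[0,0,0,0,0,0,0],[0,0,0,0,0,0,0]]]' >/dev/null; python3 s.py
python3 - <<'E'
from h import *
im=np.mean([cams.capture("scene")[:,:,::-1].astype(float) for _ in range(5)],0)
u,v=315,185
c=((im[v:v+135,u:u+105]-15)*2.2).clip(0,255).astype(np.uint8);cv2.imwrite("pics/after.png",cv2.resize(c,(466,600),interpolation=cv2.INTER_CUBIC))
t=r.sense()["tcp_pos"]
p=cv2.projectPoints(np.array([t+[0,0,-.0761+d] for d in(0,.056)]),C["scene"]["rvec"],C["scene"]["tvec"],C["scene"]["camera_matrix"],None)[0][:,0]
print((p-[u,v]+.5)*4.44)
E
```

```text
22.3 [0.563  0.1945 0.1248] [ 0.4 -0.1 -2.3] [ 0.093 -0.102  0.012]
23.5 [0.563  0.1946 0.2042] [ 0.7  0.6 -2.5] [ 0.043 -0.129  0.014]
[[250.44852669 332.42969992]
 [288.97385691 262.09858708]]
```

View pics/after.png

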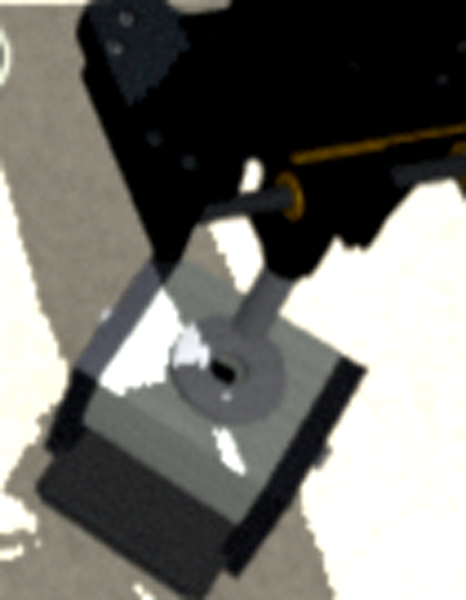

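The collar hole at (222,370) is now dark and empty, so the bush has left the bore. The drift is clear above it. Next is the stand.

```bash
python3 -m handwheel '[[[0,0,0,0.033,-0.0278,0,0],[0,0,0,0.033,-0.0278,0,0],[0,0,0,0.033,-0.0278,0,0],[0,0,0,0.033,-0.0278,0,0],[0,0,0,0.033,-0.0278,0,0],[0,0,0,0.033,-0.0278,0,0],[0,0,0,0.033,-0.0278,0,0],[0,0,0,0.033,-0.0278,0,0],[0,0,0,0.033,-0.0278,0,0],[0,0,0,0.033,-0.0278,0,0],[0,0,0,0,0,0,0],[0,0,0,0,0,0,0]]]' >/dev/null
python3 - <<'E'
from h import *
go([.5263,-.2358,.131])
# bush visible from the top or under the housing?  compare bright pixels with the first pictures
for n,(u,v,w,h) in {"top":(105,147,80,65),"scene":(315,240,90,85)}.items():
    a=cv2.imread(f"pics/{n}_raw.png")[v:v+h,u:u+w].astype(int);b=np.mean([cams.capture(n)[:,:,::-1] for _ in range(4)],0)[v:v+h,u:u+w]
    d=(b-a).mean(2);m=(abs(d)>25).astype(np.uint8);k,l,st,c=cv2.connectedComponentsWithStats(m)
    print(n,[(st[i].tolist(),(c[i]+[u,v]).round(1).tolist(),round(d[l==i].mean())) for i in range(1,k) if st[i,4]>3])
E
```

```text
t 24.95 tcp [ 0.5256 -0.2363  0.2034] tilt [-0.001   0.0004] yawy 134.84 tool shift mm [-0.8 -0.2 72.4] F [ 0.08  0.75 -3.1 ] w 21.4 j6 [ -8.1  18.2  -8.2  -0.  -63.7 -37. ]
top [([31, 21, 5, 5, 17], [138.2, 170.1], -39)]
scene [([48, 26, 5, 5, 13], [365.2, 268.2], -47), ([30, 52, 5, 4, 9], [347.2, 293.2], 34)]
```

```bash
python3 -c "
from h import *
print([plane('scene',(347.2,293.2),z) for z in(.02,.03)])"
python3 -m handwheel '[[[0,0,0,-0.0005,0,0.02,0],[0,0,0,0,0,0.02,0],[0,0,0,0,0,0.02,0],[0,0,0,0,0,0.009,0],[0,0,0,0,0,0,0],[0,0,0,0,0,0,0]]]' >/dev/null; python3 s.py
python3 -m handwheel '[[[0,0,0,0,0,0.002,0],[0,0,0,0,0,0.002,0],[0,0,0,0,0,0,0]]]' >/dev/null; python3 s.py
python3 -m handwheel '[[[0,0,0,0,0,0.002,0],[0,0,0,0,0,0.002,0],[0,0,0,0,0,0,0]]]' >/dev/null; python3 s.py
python3 -m handwheel '[[[0,0,0,0,0,0.002,0],[0,0,0,0,0,0.002,0],[0,0,0,0,0,0,0]]]' >/dev/null; python3 s.py
```

```text
[array([0.59097994, 0.18548936]), array([0.5959372 , 0.18552174])]
25.95 [ 0.5273 -0.2351  0.1359] [-0.4  0.1 -1.3] [ 0.09  -0.171  0.012]
26.25 [ 0.5266 -0.235   0.1313] [-0.5  0.  -1.9] [ 0.108 -0.089  0.014]
26.55 [ 0.5262 -0.2349  0.1267] [ 0.   0.1 -0.8] [ 0.106 -0.095 -0.009]
26.85 [ 0.5263 -0.2349  0.1226] [-0.2 -0.6 -1.8] [ 0.101 -0.047 -0.027]
```

The bright new patch maps to (0.59, 0.185) at tray level, so the bush is in the tray. The drift is entering the stand freely.

```bash
python3 -m handwheel '[[[0,0,0,0,0,0.003,0],[0,0,0,0,0,0.003,0],[0,0,0,0,0,0.003,0],[0,0,0,0,0,0.003,0],[0,0,0,0,0,0,0]]]' >/dev/null; python3 s.py
python3 -m handwheel '[[[0,0,0,0,0,0.003,0],[0,0,0,0,0,0.003,0],[0,0,0,0,0,0.003,0],[0,0,0,0,0,0.003,0],[0,0,0,0,0,0.003,0],[0,0,0,0,0,0,0]]]' >/dev/null; python3 s.py
python3 -m handwheel '[[[0,0,0,0,0,0.002,0],[0,0,0,0,0,0.002,0],[0,0,0,0,0,0.001,0],[0,0,0,0,0,0,0]]]' >/dev/null; python3 s.py
python3 -m handwheel '[[[0,0,0,0,0,0.001,0],[0,0,0,0,0,0.001,0],[0,0,0,0,0,0,0]]]' >/dev/null; python3 s.py
```

```text
27.35 [ 0.5261 -0.2349  0.1104] [ 0.2  1.3 -1.3] [ 0.091 -0.05  -0.009]
27.95 [ 0.5261 -0.2349  0.0954] [-0.3 -0.  -1.5] [ 0.127 -0.143  0.03 ]
28.35 [ 0.5264 -0.2349  0.0909] [ 0.6  1.3 -2. ] [ 0.014 -0.165 -0.013]
28.65 [ 0.5264 -0.235   0.0889] [-0.4 -0.8 -1.9] [ 0.023 -0.154  0.003]
```

Now I'll go down to gentle contact, then release slowly to a modest opening.

```bash
python3 -m handwheel '[[[0,0,0,0,0,0.0008,0],[0,0,0,0,0,0,0]]]' >/dev/null; python3 s.py
python3 -m handwheel '[[[0,0,0,0,0,0.0008,0],[0,0,0,0,0,0,0]]]' >/dev/null; python3 s.py
python3 -m handwheel '[[[0,0,0,0,0,0,0.026],[0,0,0,0,0,0,0.03],[0,0,0,0,0,0,0.04],[0,0,0,0,0,0,0.055],[0,0,0,0,0,0,0.06],[0,0,0,0,0,0,0.06],[0,0,0,0,0,0,0.06]]]' ; python3 s.py
```

```text
28.85 [ 0.5266 -0.235   0.0882] [-1.1  0.3 -2. ] [ 0.078 -0.092  0.049]
29.05 [ 0.5268 -0.2351  0.0881] [-0.8  0.5  3.1] [0.282 0.296 0.019]
time_s: 29.75
tcp_pos: [0.5265, -0.235, 0.0874]
ee_rot: [[-0.707, -0.707, -0.0], [-0.707, 0.707, -0.0], [0.0, 0.0, -1.0]]
wrist_force: [0.6, 0.0, -0.1]
gripper_width: 0.663
gripper_force: 0.0
29.75 [ 0.5265 -0.235   0.0874] [ 0.6  0.  -0.1] [ 0.073 -0.107  0.014]
```

```bash
python3 -m handwheel '[[[0,0,0,0,0,-0.01,0.06],[0,0,0,0,0,-0.02,0.06],[0,0,0,0,0,-0.03,0.06],[0,0,0,0,0,-0.04,0.06],[0,0,0,0,0,-0.04,0.06],[0,0,0,0,0,-0.03,0.06],[0,0,0,-0.03,0.03,0,0.06],[0,0,0,-0.03,0.03,0,0.06],[0,0,0,-0.03,0.03,0,0.06],[0,0,0,-0.03,0.03,0,0.06],[0,0,0,0,0,0,0.06],[0,0,0,0,0,0,0.06]]]' >/dev/null; python3 s.py
python3 - <<'E'
from h import *
def g(n,u,v,w,h):
    c=((np.mean([cams.capture(n)[:,:,::-1] for _ in range(4)],0)[v:v+h,u:u+w]-15)*2).clip(0,255).astype(np.uint8);return cv2.resize(c,(400,600),interpolation=cv2.INTER_CUBIC)
cv2.imwrite("pics/end.png",np.hstack([g("scene",150,100,80,120),g("scene",315,220,80,120)]))
E
```

```text
30.95 [ 0.5266 -0.0644  0.2583] [ 0.2 -0.6 -0.1] [ 0.079 -0.076  0.018]
```

View pics/end.png

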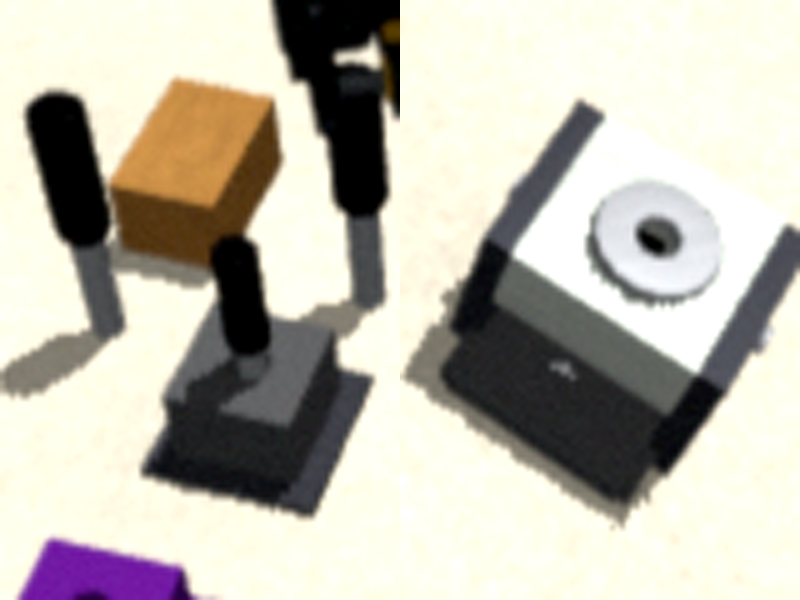

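The drift stands upright in its stand (240,300). The bush shows as a pale patch in the tray under the housing (562,368), and the other things stand undisturbed.

```bash
python3 -c "
from station import r
print(r.finish_job())"
```

```text
the job is handed in; nothing more can be done
None
```

The bush was pushed out and, from a pale patch under the housing, lies in the catch tray; the drift is back upright in its stand and released, sampled forces on it stayed under about 10 N, and the job was handed in at about 31 s.

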